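# Refit the loupe arm the right way round

### The job

One of the two loupe stands has its arm on back to front: the loupe hangs over the bare end of the base plate instead of over the petri dish. Lift that arm right off its pivot pin, turn it end for end, and refit it fully down on the pin with the loupe over the dish; do not drop it from above the pin. Leave the other stand and its arm, which are already right, alone.

Things in the scene. Friction and masses are not known exactly. Their poses are not given: they have to be found in the camera images.
- hub_a (a point): Arm that is on back to front: centre of its hub, a steel block 30 x 30 mm, 14 mm tall, with a vertical 13 mm hole. Grasp it by its side faces at +y and -y, 30 mm apart. x points along the arm to the loupe, z up. Bars 14 mm wide, 10 mm thick, flush with the underside, run out along +x and -x. At -64 mm in x a 25 mm round counterweight. 176 mm long, 0.17 kg, balanced near the hub; loose on the pin
- loupe_a (a point): Middle of the loupe ring of that arm, 75 mm along the arm's x from the hub's centre, same height, axes as hub_a. The steel ring is 49 mm in diameter; the black loupe in it is 37 mm in diameter, its top 22 mm above this point
- pin_a (a point): That arm's stand (fixed): point on the pivot pin's axis where the hub's centre is when seated, 53 mm above the desk. x points along the base to the petri dish (75 mm off), z up. Pin 7 mm thick, tapered tip 13 mm above. Hub rests on a bridge 20 mm wide (y), base plate top 45 mm below. At x = +-44 mm forks, 24 mm clear, 3 mm above this point, keep the seated arm from swinging; it fits either way
- hub_b (a point): Arm of the other, identical stand, which is already right (loupe over its dish): centre of its hub, axes as hub_a. Leave it alone

How it is judged (in metres and radians):
On the way:
1. the arm has been lifted right off its pin (z of hub_a in the frame of pin_a above 0.022 m), for 0.2 s.
At the end, for the whole second after the job is handed in: The arm is back on its pin, fully down (hub within 10 mm of the pin sideways, 4 mm in height, level within 0.1 rad), its loupe on the dish's side, within 15 mm of the line from pin to dish; the other arm is within 10 mm of where it was (horizontal distance between hub_a and pin_a below 0.01 m and z of hub_a in the frame of pin_a between -0.004 and 0.004 m and angle between hub_a's own z axis and vertical below 0.1 rad and x of loupe_a in the frame of pin_a above 0.06 m and y of loupe_a in the frame of pin_a between -0.015 and 0.015 m and distance of hub_b from where it was at the start of the episode below 0.01 m); the robot touches nothing.
It fails at once if the other stand's arm is lifted or shoved (more than 10 mm) (distance of hub_b from where it was at the start of the episode above 0.01 m).
It fails at once if the arm is let go while above the pin, and drops (z of hub_a in the frame of pin_a above 0.022 m and contact force between the fingers and lever_a below 0.05 N).
It also fails if it takes over 38 s, if anything falls off the work surface, if the arm or the gripper's body presses on something with over 40 N, if the wrist force passes 120 N, or if a joint passes its speed limit or range.

### The arm

A 6-joint arm with a two-finger parallel gripper is mounted at the origin on a cart in front of the work surface, level with it; the furniture and walls round the work are solid. World frame = base frame: x ahead of the robot, y to its left, z up, the work surface at z = 0. Lengths are in m, angles in degrees, forces in N, time in s.
With the tool pointing down it reaches from about 0.35 to 0.95 m from the base axis. Payload 17.4 kg.
Tool frame: the origin (TCP) lies at the very end of the fingers, on their centre line; the grasp point (between the pads) lies 19 mm behind it; y points along the fingers, z is the direction in which the jaws open and shut, and the axes are right-handed (so a half turn about y gives the same grasp; the last joint's range is limited). The gripper opens to 93 mm and grips with 3 to 60 N. Pads are 15 mm wide; open, the fingers measure 128 mm over their backs; the gripper's body (75 mm by 188 mm) begins 65 mm behind the grasp point.
Start: joints at [63.724, 6.646, 82.598, -0, 90.757, -2.166], TCP at [0.276, 0.616, 0.184] pointing down, gripper open.
Joint ranges: [-162.19, 162.19], [-47.58, 125.68], [4.15, 143.07], [-65.23, 245.23], [0.69, 171.88], [-170.13, 170.13]. Speed limits (degrees/s): [108.29, 108.29, 127.2, 180, 180, 180].

### API

Orientations are given as a 3x3 rotation matrix whose columns are the frame's x, y, z axes.
In Python, from plant import bot gives the robot as it stands. The module is installed in compiled form; this text tells all that it offers.
- The arm moves only by the tool carry_out, never from a script. Its argument "increments" is one flat list of numbers, 4 for each row, row after row: the shift along the tool's x, y, z in cm, then the turn about the tool's y in rad. In form: [x, y, z, roll, x, y, z, roll, ...]. A call has 1 to 20 rows; each row is the pose to reach, as a shift and turn from the pose measured when the call began, along the tool's axes at that moment; what a row does not reach only later rows make up. A row lasts 1/8 s, in which the tool goes at most 62.5 mm and 10.7 degrees, less where a joint would pass 70% of its speed; a pose out of reach is approached as far as the arm can. A call with a gripper value outside its range is refused whole. "gripper" is the finger opening in cm, from 0 to 9.3, set as the call begins (left out, the last holds). The fingers move at their own pace and stop on an object; "grip_force" is the grip in N (left out, the last holds). Time passes only in rows, so rows that repeat a pose let the fingers close. It gives the time, the measured TCP pose, the force and the opening at its end, in the units of the state.
- bot.sense(): the state, without advancing time (a new reading comes with each control period).
- bot.capture(name): name is "scene" or "side" or "wrist"; returns the picture (420x560x3 uint8, red, green, blue); there is no depth.
- bot.calibration(name): a dict with "vfov" (degrees; the focal length in pixels is half the picture's height over the tangent of half this angle, whatever the lens; pixels are square), "cx", "cy" (the principal point, pixels), "cam_to_world" (4x4, takes a point from camera to world coordinates); the wrist camera has in their place "tool_from_camera" (4x4, takes a point from camera to tool coordinates, whose origin is the TCP and whose axes are the tool frame's). Camera axes: x right, y up, looking along -z (the intrinsics and any distortion apply to the point x, -y, -z); pixel columns grow to the right and rows downward; lengths in m; the calibration is good to about 2 mm. A picture is of the moment at which its call begins: read the wrist's pose just before it. calibration takes no time and is no camera call.
- bot.hand_in(): hands the job in, once; it reports no verdict.
The state is a dict: "clock": time; "qpos": joint angles; "qvel": joint speeds; "tau": joint torques, N m; "position": TCP position; "tool_rot": TCP orientation; "wrist_force": force on the tool from outside, world axes, zero at the start; "moment": the same for the moment, N m; "width": opening from 0.0 (shut) to 1.0 (fully open).
Only numpy, scipy, OpenCV 4.12 (cv2) and the standard library are available. Lean on these libraries where they do the work, as an engineer would, in place of code of your own. Each camera call takes 0.05 s, during which the arm holds its last target.

## Working session

There is one attempt and no reset: what is moved stays moved. The work goes in short steps, Python scripts to look and compute and a tool call to move; the robot and the scene stay as the last step left them, time stands still between calls to the robot, and variables do not carry over. Pictures are saved under pics/ and viewed, and the job is handed in when it is done.

Besides the shell and the picture viewer there is one more tool, called after "Call:" as a command line: name --argument value ..., lists and objects as JSON in quotes. carry_out: Moves the arm, as the interface text tells. Its arguments: {"type":"object","properties":{"increments":{"type":"array"},"gripper":{"type":"number"},"grip_force":{"type":"number"}},"required":["increments"]}

```bash
mkdir -p pics
python3 - <<'E'
from plant import bot
import cv2,numpy as np
np.set_printoptions(precision=4,suppress=True)
s=bot.sense();print(s)
for n in("scene","side","wrist"):
    im=bot.capture(n);cv2.imwrite(f"pics/{n}0.png",im[:,:,::-1]);print(n,bot.calibration(n))
print(bot.sense()['clock'])
E
```

```text
{'clock': 0.0, 'qpos': array([63.7233,  6.6718, 82.6376,  0.0002, 90.755 , -2.1662]), 'qvel': array([-0.0041, -0.0432,  0.1339,  0.05  ,  0.0371,  0.0118]), 'tau': array([  0.0001, -72.1293, -62.26  ,   0.0778,   0.024 ,  -0.0001]), 'position': array([0.2756, 0.6159, 0.1832]), 'tool_rot': array([[ 0.9128, -0.0005,  0.4085],
       [-0.4085, -0.001 ,  0.9128],
       [-0.    , -1.    , -0.0011]]), 'wrist_force': array([ 0.0234, -0.4582, -1.0064]), 'moment': array([0.0386, 0.0012, 0.0068]), 'width': 0.9999771381682772}
scene {'vfov': 49.384972229312055, 'cx': 278.3663069163301, 'cy': 206.98925535547852, 'cam_to_world': array([[ 0.5746,  0.3684, -0.7309, -0.1135],
       [-0.8185,  0.2566, -0.5141, -0.5347],
       [-0.0019,  0.8936,  0.4489,  0.4822],
       [ 0.    ,  0.    ,  0.    ,  1.    ]])}
side {'vfov': 53.963309335645455, 'cx': 280.4152662835436, 'cy': 214.68665968919376, 'cam_to_world': array([[-0.8079,  0.2354, -0.5402,  0.05  ],
       [-0.5889, -0.3546,  0.7262,  0.5249],
       [-0.0206,  0.9049,  0.4251,  0.4471],
       [ 0.    ,  0.    ,  0.    ,  1.    ]])}
wrist {'vfov': 59.22331164343678, 'cx': 276.1368258884158, 'cy': 206.8198951430774, 'tool_from_camera': array([[ 0.0006, -0.9582, -0.2862, -0.0788],
       [ 0.0001,  0.2862, -0.9582, -0.2018],
       [ 1.    ,  0.0006,  0.0003,  0.0003],
       [ 0.    ,  0.    ,  0.    ,  1.    ]])}
0.15
```

View pics/scene0.png

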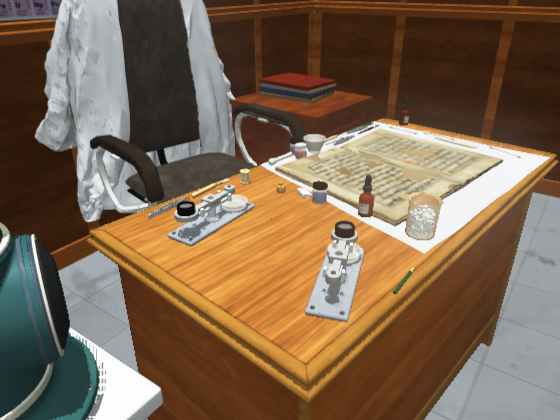

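View pics/side0.png

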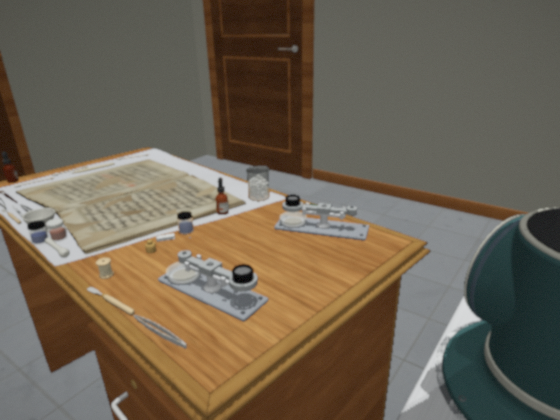

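View pics/wrist0.png

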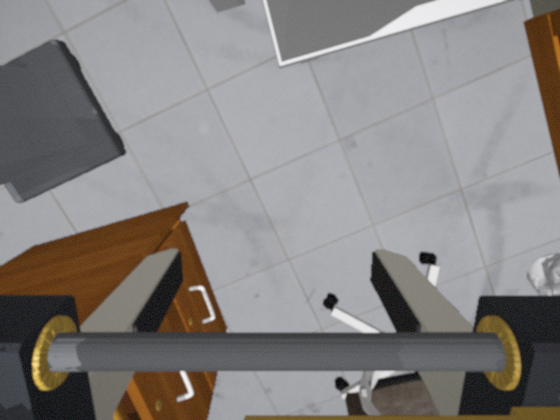

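The faulty stand is the left one in the scene view (around 212,215, and 212,285 in the side view): its loupe is at the near end and the dish at the far end. I'll zoom in to measure it.

Run:
```python
import cv2
a=cv2.imread("pics/scene0.png")[175:250,160:265];b=cv2.imread("pics/side0.png")[240:320,150:275]
cv2.imwrite("pics/sc_z.png",cv2.resize(a,None,fx=7,fy=7,interpolation=cv2.INTER_CUBIC))
cv2.imwrite("pics/si_z.png",cv2.resize(b,None,fx=6,fy=6,interpolation=cv2.INTER_CUBIC))
```

```text
(no output)
```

View pics/sc_z.png

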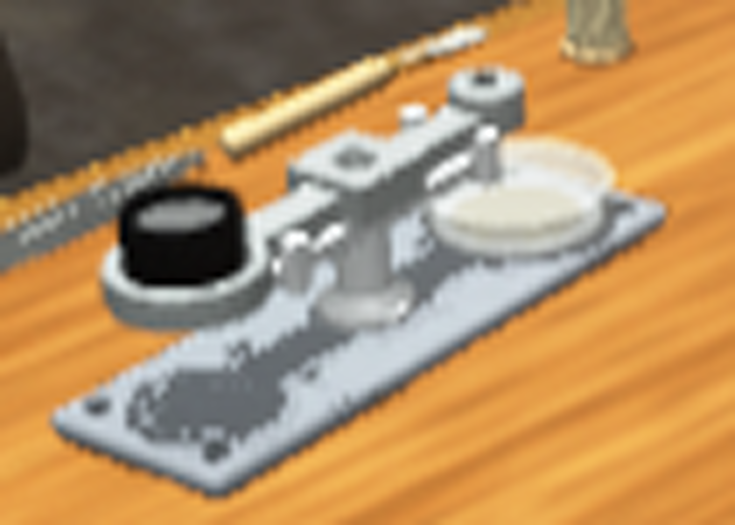

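View pics/si_z.png

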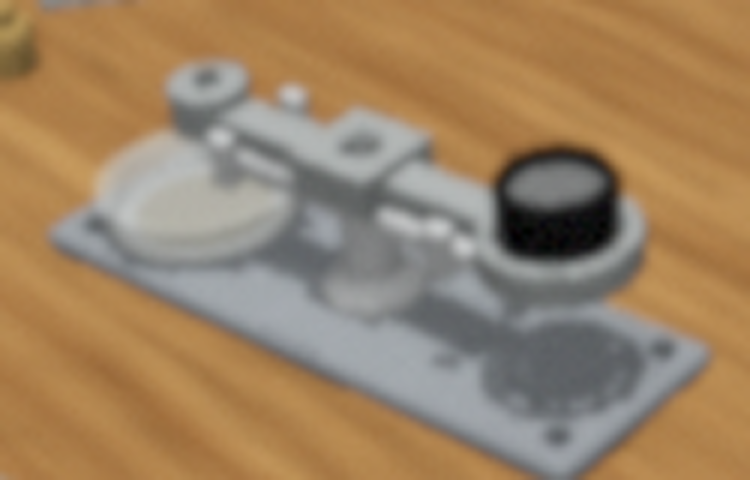

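```bash
cat > h.py <<'E'
import numpy as np
np.set_printoptions(precision=4,suppress=True)
def ray(cal,u,v,T=None):
    f=210/np.tan(np.radians(cal['vfov']/2))
    d=np.array([(u-cal['cx'])/f,-(v-cal['cy'])/f,-1.])
    T=cal['cam_to_world'] if T is None else T
    d=T[:3,:3]@d
    return T[:3,3],d/np.linalg.norm(d)
def tri(rs):
    A=0;b=0
    for o,d in rs:
        P=np.eye(3)-np.outer(d,d);A=A+P;b=b+P@o
    p=np.linalg.solve(A,b)
    return p,[float(np.linalg.norm((np.eye(3)-np.outer(d,d))@(p-o))) for o,d in rs]
def plane(r,z):
    o,d=r;return o+d*(z-o[2])/d[2]
def wristT(s,cal):
    M=np.eye(4);M[:3,:3]=s['tool_rot'];M[:3,3]=s['position'];return M@cal['tool_from_camera']
E
python3 - <<'E'
from plant import bot
from h import *
cs,cd=bot.calibration("scene"),bot.calibration("side")
S=lambda x,y:ray(cs,(x+.5)/7-.5+160,(y+.5)/7-.5+175)
D=lambda x,y:ray(cd,(x+.5)/6-.5+150,(y+.5)/6-.5+240)
for n,a,b in [("hub",(355,157),(362,143)),("loupe",(182,212),(557,184)),("cw",(487,83),(207,80)),("dishcen",(520,215),(205,207))]:
    print(n,*tri([S(*a),D(*b)]))
print("bare corners z=8mm",plane(S(55,418),.008),plane(S(218,487),.008),plane(D(565,470),.008),plane(D(705,352),.008))
E
```

```text
hub [0.5283 0.0962 0.0597] [0.0008686814752600039, 0.0008686814752600066]
loupe [0.4534 0.0937 0.0716] [0.0012764472615121034, 0.0012764472615121275]
cw [0.5931 0.0983 0.0606] [0.0005490920299308698, 0.0005490920299307546]
dishcen [0.6044 0.097  0.0089] [0.0004344126373299743, 0.0004344126373299443]
bare corners z=8mm [0.4245 0.1244 0.008 ] [0.4239 0.0569 0.008 ] [0.4238 0.1295 0.008 ] [0.4247 0.0659 0.008 ]
```

The hub's top triangulates to z = 0.060 at (0.528, 0.096), and the arm lies about 2° off world x with the loupe toward −x. Next I'll move above it and turn the jaws across it.

Call:
carry_out --increments '[1.5,0,-1.2,-0.02,5.5,0,-4.6,-0.06,10.5,0,-8.8,-0.12,15.5,0,-13,-0.17,20.5,0,-17.2,-0.22,25.5,0,-21.4,-0.27,30.5,0,-25.6,-0.32,35.5,0,-29.8,-0.37,40.5,0,-34,-0.42,43.5,0,-36.5,-0.45,44.3,0,-37.1,-0.46,44.3,0,-37.1,-0.46,44.3,0,-37.1,-0.46,44.3,0,-37.1,-0.46]'

```text
clock: 1.9
position: [0.5281, 0.0975, 0.1838]
tool_rot: [[0.999, -0.0, -0.041], [0.041, -0.001, 0.999], [-0.0, -1.0, -0.001]]
wrist_force: [0.7, 0.0, 0.3]
width: 1.002
```

Run:
```python
from plant import bot
from h import *
import cv2
s=bot.sense();im=bot.capture("wrist");cv2.imwrite("pics/w1.png",im[:,:,::-1])
print(s['clock'],s['position'],s['tool_rot'],s['qpos'],s['wrist_force'],np.abs(s['qvel']).max())
```

```text
1.9 [0.5281 0.0975 0.1838] [[ 0.9992 -0.0003 -0.0407]
 [ 0.0407 -0.0006  0.9992]
 [-0.0003 -1.     -0.0006]] [  7.7602 -10.6965  99.5045  -0.033   91.2147 -84.5709] [0.7033 0.0371 0.2714] 0.22783355592035323
```

View pics/w1.png

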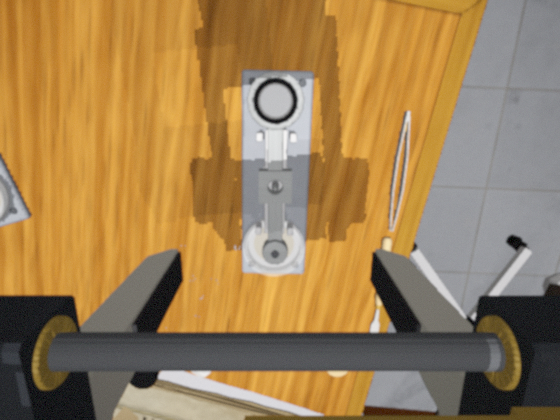

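The wrist view shows the hub hole near (275,185), the loupe at (276,101), the counterweight at (275,251), and the plate edges at columns ~243–312. I'll measure these with masks.

Run:
```python
from plant import bot
from h import *
import cv2
im=cv2.imread("pics/w1.png")
cv2.imwrite("pics/w1z.png",cv2.resize(im[60:285,225:330],None,fx=2.6,fy=2.6,interpolation=cv2.INTER_CUBIC))
cv2.imwrite("pics/w1h.png",cv2.resize(im[155:265,240:315],None,fx=5.4,fy=5.4,interpolation=cv2.INTER_CUBIC))
s=bot.sense();c=bot.calibration("wrist");T=wristT(s,c)
g=cv2.cvtColor(im,cv2.COLOR_BGR2GRAY);hsv=cv2.cvtColor(im,cv2.COLOR_BGR2HSV)
# black ring of loupe
m=np.zeros_like(g);m[70:135,245:310]=(g[70:135,245:310]<40)*255
cs,_=cv2.findContours(m,cv2.RETR_EXTERNAL,cv2.CHAIN_APPROX_NONE);k=max(cs,key=cv2.contourArea)
(lx,ly),r=cv2.minEnclosingCircle(k);print("loupe",lx,ly,r,plane(ray(c,lx,ly,T),.075))
# base plate: non-wood (low saturation) rows
m=(hsv[:,:,1]<90).astype(np.uint8)*255;m[:, :225]=0;m[:,330:]=0;m[:60]=0;m[283:]=0
m=cv2.morphologyEx(m,cv2.MORPH_OPEN,np.ones((3,3)))
cs,_=cv2.findContours(m,cv2.RETR_EXTERNAL,cv2.CHAIN_APPROX_NONE);k=max(cs,key=cv2.contourArea)
b=cv2.minAreaRect(k);print(b);p=[plane(ray(c,*q,T),.008) for q in cv2.boxPoints(b)];print(np.array(p),np.mean(p,0))
```

```text
loupe 275.5 100.5 21.50591278076172 [0.4526 0.0935 0.075 ]
((276.952880859375, 172.10438537597656), (71.0801773071289, 205.89186096191406), 0.3331112563610077)
[[0.6438 0.0618 0.008 ]
 [0.4255 0.0602 0.008 ]
 [0.4231 0.1283 0.008 ]
 [0.6411 0.1419 0.008 ]] [0.5334 0.098  0.008 ]
```

View pics/w1z.png

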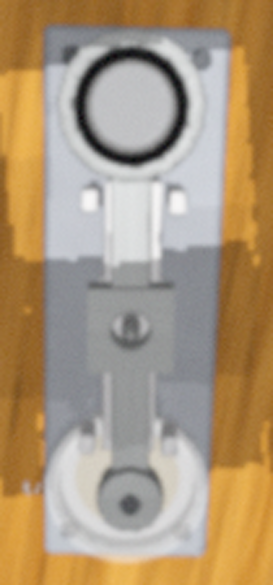

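View pics/w1h.png

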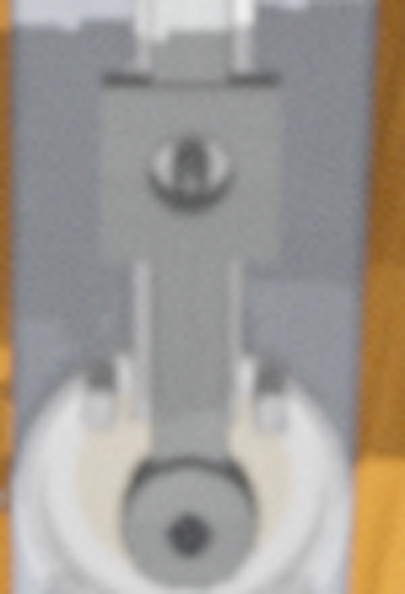

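Run:
```python
from plant import bot
from h import *
s=bot.sense();c=bot.calibration("wrist");T=wristT(s,c)
f=lambda x,y:ray(c,(x+.5)/5.4-.5+240,(y+.5)/5.4-.5+155,T)
cs,cd=bot.calibration("scene"),bot.calibration("side")
S=lambda x,y:ray(cs,(x+.5)/7-.5+160,(y+.5)/7-.5+175)
D=lambda x,y:ray(cd,(x+.5)/6-.5+150,(y+.5)/6-.5+240)
print("hub sq",plane(f(191,173.5),.06),"rim",plane(f(191,172),.06),"pin tip",plane(f(190,155),.066),"cw",plane(f(190,535),.06),"cwhole z?")
print("hub width",plane(f(101,170),.06),plane(f(281,170),.06))
print("hub 3 view",tri([f(191,172),S(355,157),D(362,143)]))
print("dish (rim bottom circ) plate z .012",plane(f(185,470),.012))
a=plane(f(190,535),.06)-np.array([.4526,.0935,.06]);print("ang",np.degrees(np.arctan2(a[1],a[0])))
```

```text
hub sq [0.5277 0.096  0.06  ] rim [0.5274 0.096  0.06  ] pin tip [0.5231 0.0956 0.066 ] cw [0.5934 0.0984 0.06  ] cwhole z?
hub width [0.5277 0.0809 0.06  ] [0.5265 0.111  0.06  ]
hub 3 view (array([0.5279, 0.0961, 0.0598]), [0.00041400431394560084, 0.0010157693201465511, 0.0007915393228419991])
dish (rim bottom circ) plate z .012 [0.6004 0.0974 0.012 ]
ang 1.9736503582743954
```

Call:
carry_out --increments '[-0.05,1,-0.15,0,-0.05,3,-0.15,0,-0.05,5.5,-0.15,0,-0.05,8,-0.15,0,-0.05,10.5,-0.15,0,-0.05,12.5,-0.15,0,-0.05,14,-0.15,0,-0.05,14.8,-0.15,0,-0.05,15,-0.15,0,-0.05,15,-0.15,0,-0.05,15,-0.15,0,-0.05,15,-0.15,0]' --gripper 6

```text
clock: 3.45
position: [0.5279, 0.0958, 0.0342]
tool_rot: [[0.999, 0.0, -0.041], [0.041, -0.001, 0.999], [0.0, -1.0, -0.001]]
wrist_force: [0.3, 0.1, -0.0]
width: 0.645
```

Run:
```python
from plant import bot
from h import *
import cv2
s=bot.sense()
a=bot.capture("scene")[150:270,140:290,::-1];b=bot.capture("side")[190:330,130:290,::-1]
cv2.imwrite("pics/c2.png",np.hstack([cv2.resize(a,(400,320),interpolation=cv2.INTER_CUBIC),cv2.resize(b,(366,320),interpolation=cv2.INTER_CUBIC)]))
print(s['clock'],s['position'],s['wrist_force'],s['width'],s['qpos'])
```

```text
3.45 [0.5279 0.0958 0.0342] [ 0.3127  0.1482 -0.0417] 0.6448623881551828 [  7.582   -6.0644 109.5152  -0.0389  76.5314 -84.737 ]
```

View pics/c2.png

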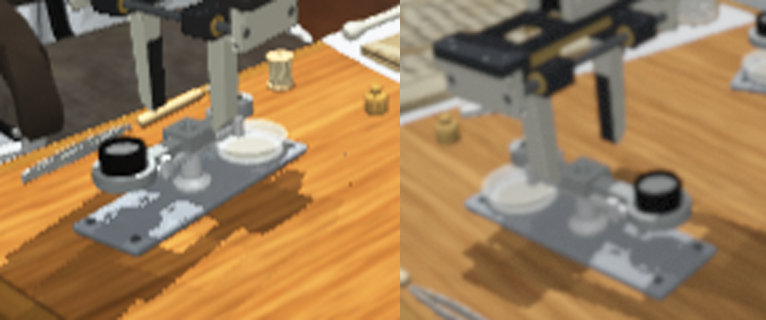

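The fingertips look higher and farther away than I'd expect, so I'll project the expected tip positions before closing.

```bash
cat >> h.py <<'E'
def proj(cal,p,T=None):
    f=210/np.tan(np.radians(cal['vfov']/2));T=cal['cam_to_world'] if T is None else T
    q=np.linalg.inv(T)@np.r_[p,1];return np.array([cal['cx']+f*q[0]/-q[2],cal['cy']+f*q[1]/q[2]])
E
python3 - <<'E'
from plant import bot
from h import *
import cv2
for n in("scene","side"):
    c=bot.calibration(n);print(n,[proj(c,p) for p in([.528,.126,.034],[.528,.066,.034],[.528,.096,.034],[.528,.096,.06])])
    cv2.imwrite(f"pics/{n}3.png",bot.capture(n)[:,:,::-1])
w=bot.capture("wrist");cv2.imwrite("pics/w3.png",w[:,:,::-1]);print(bot.sense()['position'])
E
```

```text
scene [array([200.8629, 204.5894]), array([221.3338, 211.6969]), array([210.9396, 208.088 ]), array([210.1161, 197.3024])]
side [array([199.0672, 282.9977]), array([222.6873, 267.6767]), array([211.2225, 275.1133]), array([209.8795, 262.8066])]
[0.5277 0.0958 0.0339]
```

View pics/scene3.png

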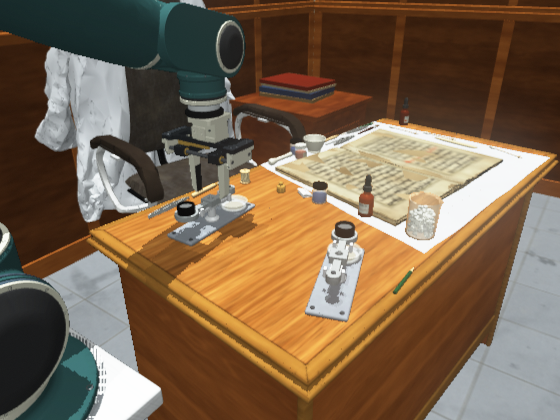

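View pics/w3.png

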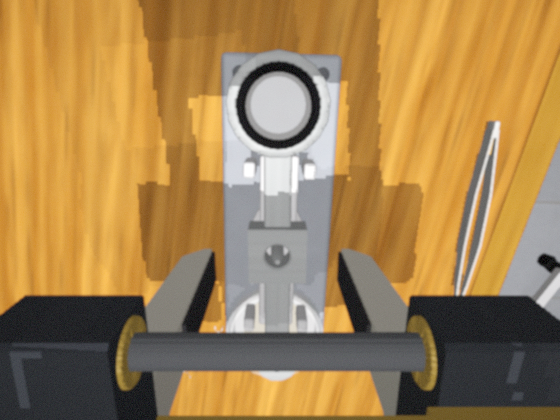

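Run:
```python
from plant import bot
from h import *
import cv2
s=bot.sense();c=bot.calibration("wrist");T=wristT(s,c)
for p in ([.528,.126,.034],[.528,.066,.034],[.528,.096,.06]):print(proj(c,np.array(p),T))
a=cv2.imread("pics/scene3.png")[130:250,160:260];b=cv2.imread("pics/side3.png")[180:310,140:280]
cv2.imwrite("pics/a3.png",cv2.resize(a,None,fx=5,fy=5,interpolation=cv2.INTER_CUBIC))
cv2.imwrite("pics/b3.png",cv2.resize(b,None,fx=4.5,fy=4.5,interpolation=cv2.INTER_CUBIC))
```

```text
[328.2639 239.6576]
[225.633  235.8093]
[277.1317 256.1664]
```

View pics/a3.png

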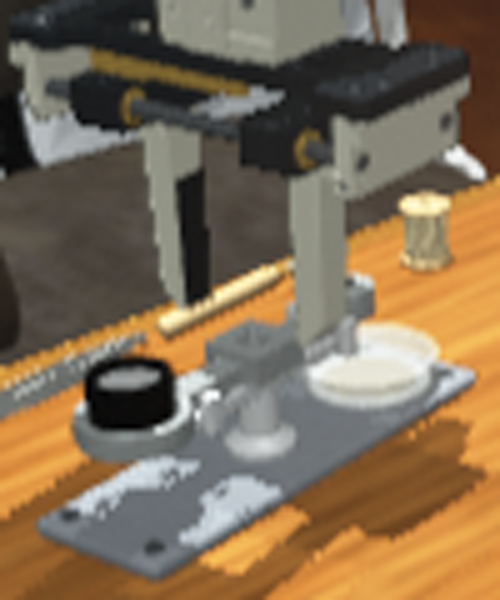

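View pics/b3.png

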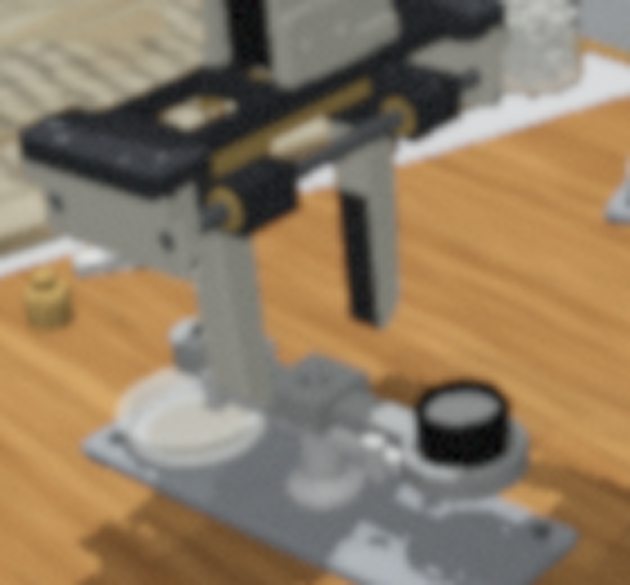

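Run:
```python
from plant import bot
from h import *
cs,cd=bot.calibration("scene"),bot.calibration("side")
print("-y tip",tri([ray(cs,223.5,197.8),ray(cd,222.6,251.5)]))
print("+y tip",tri([ray(cs,197,191),ray(cd,192,269.8)]))
```

```text
-y tip (array([0.5307, 0.0604, 0.0663]), [0.0011485907098111809, 0.0011485907098110443])
+y tip (array([0.5299, 0.1357, 0.0647]), [0.0009498577506408225, 0.0009498577506408303])
```

The two views put the fingertips at z ≈ 0.065, about 31 mm higher than the reported TCP of 0.034. That would leave the tips just above the hub. A gentle partial close to 2.5 cm should settle it: it stops at 3.0 if the pads are on the hub.

Call:
carry_out --increments '[0,0,0,0,0,0,0,0,0,0,0,0,0,0,0,0,0,0,0,0,0,0,0,0]' --gripper 2.5 --grip_force 5

```text
clock: 4.45
position: [0.5277, 0.0957, 0.0339]
tool_rot: [[0.999, -0.0, -0.041], [0.041, -0.001, 0.999], [-0.0, -1.0, -0.001]]
wrist_force: [0.1, -0.2, -0.4]
width: 0.271
```

Run:
```python
from plant import bot
from h import *
import cv2
s=bot.sense();print(s['clock'],s['position'],s['width']*9.3,s['wrist_force'])
a=bot.capture("scene")[130:250,160:260,::-1];b=bot.capture("side")[180:310,140:280,::-1]
cv2.imwrite("pics/c4.png",np.hstack([cv2.resize(a,(375,450),interpolation=cv2.INTER_CUBIC),cv2.resize(b,(420,450),interpolation=cv2.INTER_CUBIC)]))
```

```text
4.45 [0.5277 0.0957 0.0339] 2.5227746831747573 [ 0.0794 -0.2158 -0.4327]
```

View pics/c4.png

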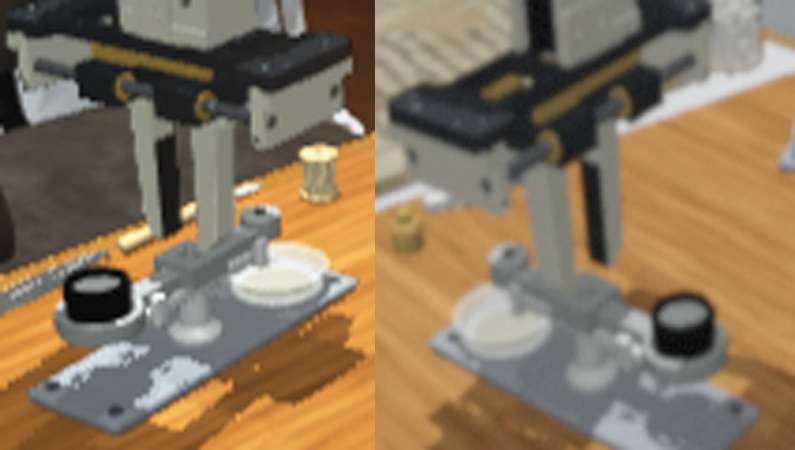

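Confirmed: the fingers closed to 2.5 cm without touching the 3.0 cm hub, so the physical tips sit ~31 mm above the reported TCP. I'll reopen, go 2.9 cm lower and check.

Call:
carry_out --increments '[0,0,0,0,0,0,0,0,0,0,0,0,0,0,0,0,0,0,0,0,0,0.4,0,0,0,1,0,0,0,1.6,0,0,0,2.2,0,0,0,2.7,0,0,0,2.9,0,0,0,2.9,0,0,0,2.9,0,0]' --gripper 6

```text
clock: 6.18
position: [0.5278, 0.0957, 0.0051]
tool_rot: [[0.999, 0.0, -0.041], [0.041, -0.001, 0.999], [0.0, -1.0, -0.001]]
wrist_force: [0.5, -0.4, -0.0]
width: 0.646
```

Run:
```python
from plant import bot
from h import *
import cv2
s=bot.sense();print(s['clock'],s['position'],s['width']*9.3,s['wrist_force'])
a=bot.capture("scene")[130:250,160:260,::-1];b=bot.capture("side")[180:310,140:280,::-1]
cv2.imwrite("pics/c5.png",np.hstack([cv2.resize(a,(375,450),interpolation=cv2.INTER_CUBIC),cv2.resize(b,(420,450),interpolation=cv2.INTER_CUBIC)]))
```

```text
6.175 [0.5278 0.0957 0.0051] 6.00604507479669 [ 0.4868 -0.3718 -0.0477]
```

View pics/c5.png

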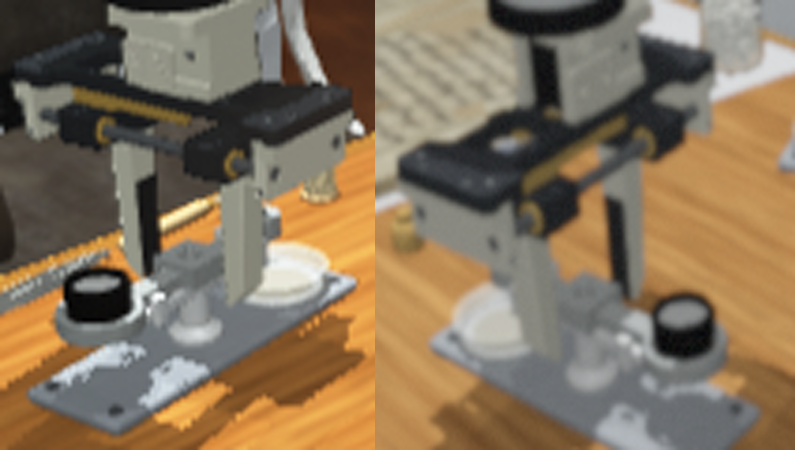

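The fingers now straddle the hub with their tips below its underside. Closing.

Call:
carry_out --increments '[0,0,0,0,0,0,0,0,0,0,0,0,0,0,0,0,0,0,0,0,0,0,0,0,0,0,0,0]' --gripper 1.5 --grip_force 35

```text
clock: 7.15
position: [0.5278, 0.0958, 0.0051]
tool_rot: [[0.999, 0.0, -0.041], [0.041, -0.001, 0.999], [0.0, -1.0, -0.001]]
wrist_force: [-0.2, 0.5, -0.0]
width: 0.318
```

The opening is 2.96 cm, so the hub is held. Lifting 6 cm.

Call:
carry_out --increments '[0,-0.3,0,0,0,-0.8,0,0,0,-1.5,0,0,0,-2.3,0,0,0,-3.1,0,0,0,-3.9,0,0,0,-4.7,0,0,0,-5.4,0,0,0,-5.9,0,0,0,-6,0,0,0,-6,0,0,0,-6,0,0]'

```text
clock: 8.65
position: [0.5276, 0.0958, 0.0648]
tool_rot: [[0.999, -0.0, -0.041], [0.041, -0.001, 0.999], [-0.0, -1.0, -0.001]]
wrist_force: [0.5, 0.7, -1.1]
width: 0.321
```

Run:
```python
from plant import bot
from h import *
import cv2
s=bot.sense();print(s['clock'],s['position'],s['width']*9.3,s['wrist_force'],s['moment'],s['qpos'])
A=bot.capture("scene")[:,:,::-1];B=bot.capture("side")[:,:,::-1];W=bot.capture("wrist")[:,:,::-1]
cv2.imwrite("pics/scene6.png",A);cv2.imwrite("pics/side6.png",B);cv2.imwrite("pics/w6.png",W)
a=A[130:250,160:260];b=B[180:310,140:280]
cv2.imwrite("pics/c6.png",np.hstack([cv2.resize(a,(375,450),interpolation=cv2.INTER_CUBIC),cv2.resize(b,(420,450),interpolation=cv2.INTER_CUBIC)]))
```

```text
8.65 [0.5276 0.0958 0.0648] 2.9829725227017363 [ 0.4653  0.7273 -1.0982] [ 0.0431 -0.0514 -0.0256] [  7.5849  -7.4717 107.827   -0.0363  79.666  -84.7347]
```

View pics/c6.png

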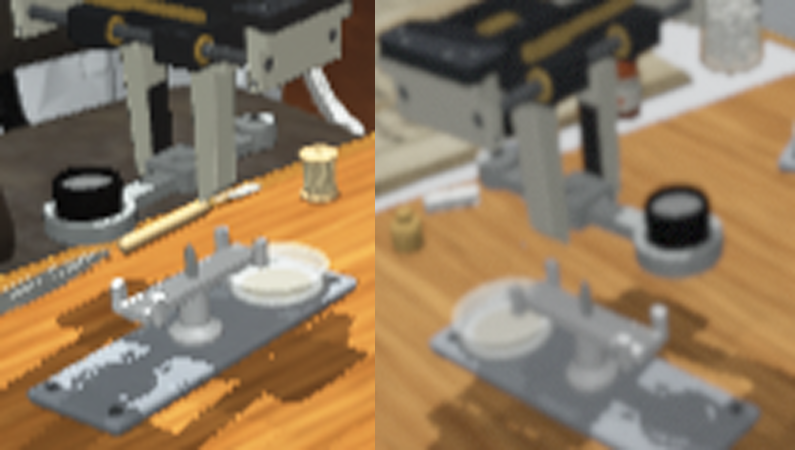

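View pics/w6.png

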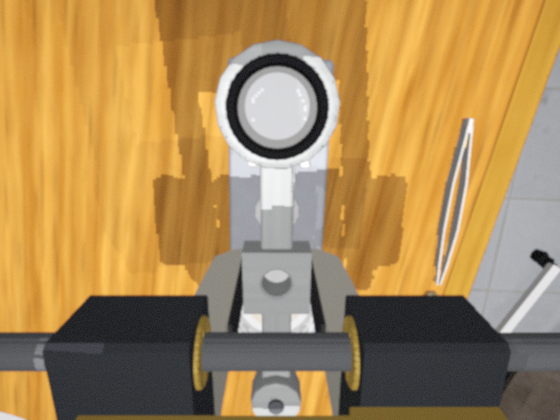

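The arm is clear of the pin and level. With the pin visible now, I'll measure its tip and the forks.

Run:
```python
import cv2
a=cv2.imread("pics/scene6.png")[185:225,185:240];b=cv2.imread("pics/side6.png")[250:295,190:245]
cv2.imwrite("pics/c7.png",np.hstack([cv2.resize(a,(396,288),interpolation=cv2.INTER_CUBIC),cv2.resize(b,(352,288),interpolation=cv2.INTER_CUBIC)])) if 0 else None
cv2.imwrite("pics/a7.png",cv2.resize(a,None,fx=12,fy=12,interpolation=cv2.INTER_CUBIC));cv2.imwrite("pics/b7.png",cv2.resize(b,None,fx=12,fy=12,interpolation=cv2.INTER_CUBIC))
```

```text
(no output)
```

View pics/a7.png

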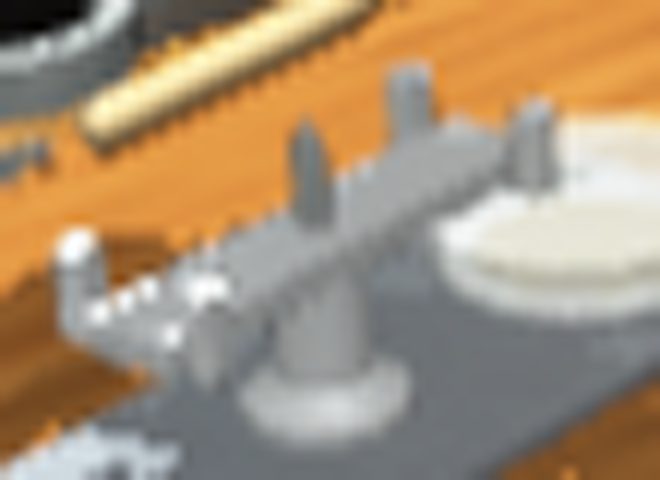

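View pics/b7.png

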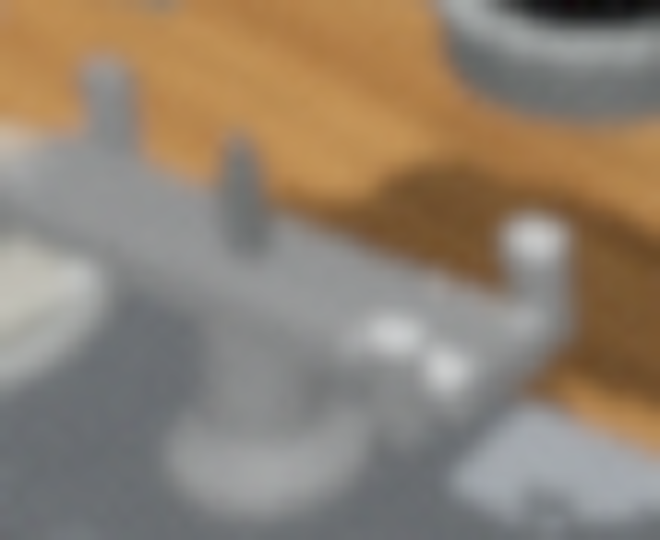

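Run:
```python
from plant import bot
from h import *
cs,cd=bot.calibration("scene"),bot.calibration("side")
S=lambda x,y:ray(cs,(x+.5)/12-.5+185,(y+.5)/12-.5+185)
D=lambda x,y:ray(cd,(x+.5)/12-.5+190,(y+.5)/12-.5+250)
print("tip",tri([S(308,122),D(240,135)]));print("base",tri([S(318,222),D(247,250)]))
P=[("-x,-y",(205,290),(535,235)),("-x,+y",(77,245),(393,335)),("+x,-y",(537,105),(105,65))]
r=[]
for n,a,b in P: p,e=tri([S(*a),D(*b)]);print(n,p,e)
print("+x+y on .056",plane(S(408,70),.056),"+x-y",plane(S(537,105),.056))
# held hub/loupe/cw in wrist
s=bot.sense();c=bot.calibration("wrist");T=wristT(s,c)
h=plane(ray(c,277,282.5,T),.12);l=plane(ray(c,277,105,T),.135);print("held hub",h,"loupe",l,s['position'])
```

```text
tip (array([0.5285, 0.0962, 0.065 ]), [0.0008721257959514462, 0.0008721257959515264])
base (array([0.5294, 0.0965, 0.0447]), [0.0008176353348182534, 0.0008176353348181665])
-x,-y [0.4848 0.0806 0.0546] [0.00036585301873975776, 0.00036585301873980227]
-x,+y [0.4845 0.1111 0.0544] [0.0006123231817186001, 0.000612323181718551]
+x,-y [0.5737 0.0818 0.0549] [0.0009193542919742389, 0.0009193542919742365]
+x+y on .056 [0.5717 0.1112 0.056 ] +x-y [0.5736 0.0813 0.056 ]
held hub [0.5276 0.0959 0.12  ] loupe [0.4518 0.0927 0.135 ] [0.5277 0.0958 0.0649]
```

The pin tip is at (0.5285, 0.0963, 0.065), and the held hub is at (0.5276, 0.0959). I'll turn in two halves.

Call:
carry_out --increments '[0,0,0,0.04,0,0,0,0.14,0,0,0,0.28,0,0,0,0.44,0,0,0,0.6,0,0,0,0.76,0,0,0,0.92,0,0,0,1.08,0,0,0,1.24,0,0,0,1.38,0,0,0,1.5,0,0,0,1.57,0,0,0,1.57]'

```text
clock: 10.42
position: [0.5277, 0.0958, 0.0648]
tool_rot: [[0.042, -0.0, 0.999], [-0.999, -0.001, 0.042], [0.001, -1.0, -0.0]]
wrist_force: [-0.9, 0.9, -2.0]
width: 0.321
```

Call:
carry_out --increments '[0,0,0,0.04,0,0,0,0.14,0,0,0,0.28,0,0,0,0.44,0,0,0,0.6,0,0,0,0.76,0,0,0,0.92,0,0,0,1.08,0,0,0,1.24,0,0,0,1.38,0,0,0,1.5,0,0,0,1.57,0,0,0,1.59,0,0,0,1.59,0,0,0,1.59]'

```text
clock: 12.3
position: [0.5277, 0.0958, 0.0648]
tool_rot: [[-1.0, -0.0, 0.024], [-0.024, -0.001, -1.0], [0.0, -1.0, 0.001]]
wrist_force: [-0.2, -0.2, -2.2]
width: 0.32
```

Run:
```python
from plant import bot
from h import *
import cv2
s=bot.sense();print(s['clock'],s['position'],s['tool_rot'],s['width']*9.3,s['wrist_force'])
A=bot.capture("scene")[:,:,::-1];B=bot.capture("side")[:,:,::-1];W=bot.capture("wrist")[:,:,::-1]
cv2.imwrite("pics/scene8.png",A);cv2.imwrite("pics/side8.png",B);cv2.imwrite("pics/w8.png",W)
a=A[130:250,160:260];b=B[180:310,140:280]
cv2.imwrite("pics/c8.png",np.hstack([cv2.resize(a,(375,450),interpolation=cv2.INTER_CUBIC),cv2.resize(b,(420,450),interpolation=cv2.INTER_CUBIC)]))
```

```text
12.3 [0.5277 0.0958 0.0648] [[-0.9997 -0.0003  0.0241]
 [-0.0241 -0.0006 -0.9997]
 [ 0.0003 -1.      0.0006]] 2.9795086826212027 [-0.2343 -0.2484 -2.2029]
```

View pics/c8.png

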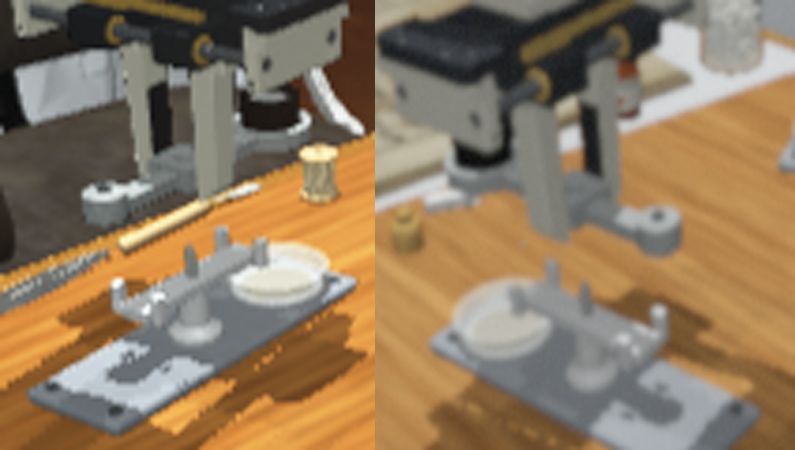

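View pics/w8.png

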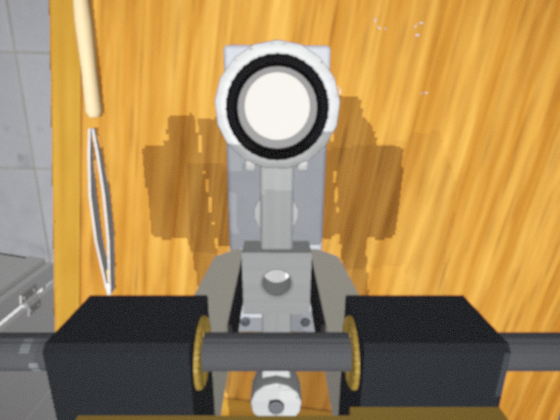

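The loupe is now on the dish side and the arm lines up with the plate. I'll shift onto the pin axis and lower partway, so the tip just enters the hole.

Call:
carry_out --increments '[-0.1,0,-0.06,0,-0.1,0.4,-0.06,0,-0.1,1,-0.06,0,-0.1,1.7,-0.06,0,-0.1,2.4,-0.06,0,-0.1,3,-0.06,0,-0.1,3.5,-0.06,0,-0.1,4,-0.06,0,-0.1,4.4,-0.06,0,-0.1,4.7,-0.06,0,-0.1,4.7,-0.06,0,-0.1,4.7,-0.06,0]'

```text
clock: 13.95
position: [0.5288, 0.0964, 0.018]
tool_rot: [[-1.0, 0.0, 0.023], [-0.023, -0.001, -1.0], [-0.0, -1.0, 0.001]]
wrist_force: [0.5, -0.8, -1.1]
width: 0.323
```

Run:
```python
from plant import bot
from h import *
import cv2
s=bot.sense();print(s['clock'],s['position'],s['width']*9.3,s['wrist_force'],s['moment'])
A=bot.capture("scene")[:,:,::-1];B=bot.capture("side")[:,:,::-1];W=bot.capture("wrist")[:,:,::-1]
a=A[155:235,170:250];b=B[220:300,160:250];w=W[190:330,210:340]
cv2.imwrite("pics/c9.png",np.hstack([cv2.resize(x,(260,260),interpolation=cv2.INTER_CUBIC) for x in(a,b,w)]))
```

```text
13.95 [0.5288 0.0964 0.018 ] 3.0033731174332825 [ 0.452  -0.8309 -1.1124] [-0.0099  0.1851 -0.0454]
```

View pics/c9.png

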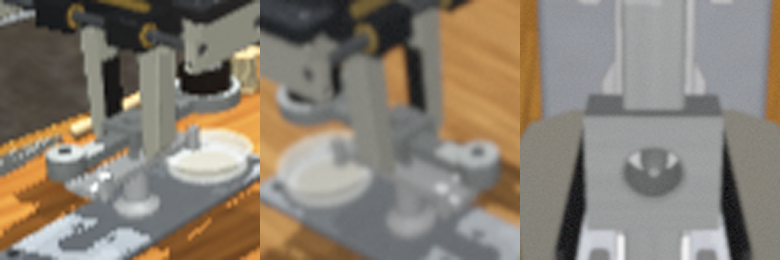

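The pin tip shows in the hole with no contact force. Lowering the rest of the way.

Call:
carry_out --increments '[0,0.2,0,0,0,0.5,0,0,0,0.8,0,0,0,1.05,0,0,0,1.2,0,0,0,1.27,0,0,0,1.27,0,0,0,1.27,0,0]'

```text
clock: 15.1
position: [0.5288, 0.0964, 0.0054]
tool_rot: [[-1.0, 0.0, 0.023], [-0.023, -0.001, -1.0], [-0.0, -1.0, 0.001]]
wrist_force: [0.0, -0.3, -2.0]
width: 0.316
```

Run:
```python
from plant import bot
from h import *
import cv2
s=bot.sense();print(s['clock'],s['position'],s['width']*9.3,s['wrist_force'],s['moment'])
A=bot.capture("scene")[:,:,::-1];B=bot.capture("side")[:,:,::-1];W=bot.capture("wrist")[:,:,::-1]
a=A[155:235,170:250];b=B[220:300,160:250];w=W[190:330,210:340]
cv2.imwrite("pics/c10.png",np.hstack([cv2.resize(x,(260,260),interpolation=cv2.INTER_CUBIC) for x in(a,b,w)]))
```

```text
15.1 [0.5288 0.0964 0.0054] 2.9350384476284312 [ 0.0169 -0.2578 -1.9929] [-0.0168  0.1691 -0.0311]
```

View pics/c10.png

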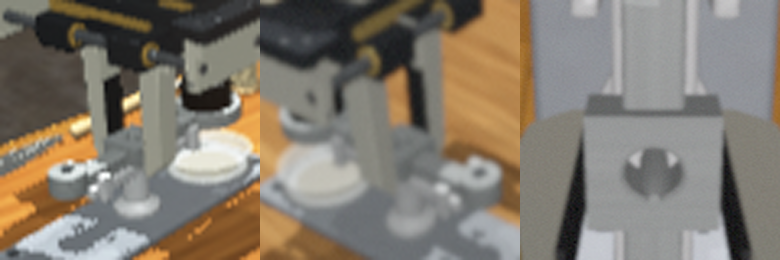

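The height is back at the seated value (0.0054, was 0.0051) and the pin shows through the hub. Opening, then rising straight up.

Call:
carry_out --increments '[0,0,0,0,0,0,0,0,0,0,0,0,0,0,0,0,0,0,0,0,0,0,0,0,0,0,0,0]' --gripper 6

```text
clock: 16.12
position: [0.5288, 0.0964, 0.0054]
tool_rot: [[-1.0, 0.0, 0.023], [-0.023, -0.001, -1.0], [-0.0, -1.0, 0.001]]
wrist_force: [0.5, -0.8, -0.3]
width: 0.643
```

Call:
carry_out --increments '[0,-0.5,0,0,0,-1.5,0,0,0,-3,0,0,0,-5,0,0,0,-7.5,0,0,0,-10,0,0,0,-12.5,0,0,0,-15,0,0,0,-17,0,0,0,-18,0,0,0,-18,0,0,0,-18,0,0]'

```text
clock: 17.62
position: [0.5285, 0.0964, 0.1844]
tool_rot: [[-1.0, -0.001, 0.023], [-0.023, -0.001, -1.0], [0.001, -1.0, 0.001]]
wrist_force: [-0.1, 0.6, 0.2]
width: 0.644
```

Run:
```python
from plant import bot
from h import *
import cv2
s=bot.sense();print(s['clock'],s['position'],s['width']*9.3,s['wrist_force'])
A=bot.capture("scene")[:,:,::-1];B=bot.capture("side")[:,:,::-1];s=bot.sense();W=bot.capture("wrist")[:,:,::-1]
cv2.imwrite("pics/scene11.png",A);cv2.imwrite("pics/side11.png",B);cv2.imwrite("pics/w11.png",W)
cv2.imwrite("pics/a11.png",cv2.resize(A[175:250,160:265],None,fx=7,fy=7,interpolation=cv2.INTER_CUBIC))
cv2.imwrite("pics/b11.png",cv2.resize(B[240:320,150:275],None,fx=6,fy=6,interpolation=cv2.INTER_CUBIC))
```

```text
17.625 [0.5285 0.0964 0.1844] 5.9888818376968445 [-0.0827  0.5923  0.1768]
```

View pics/a11.png

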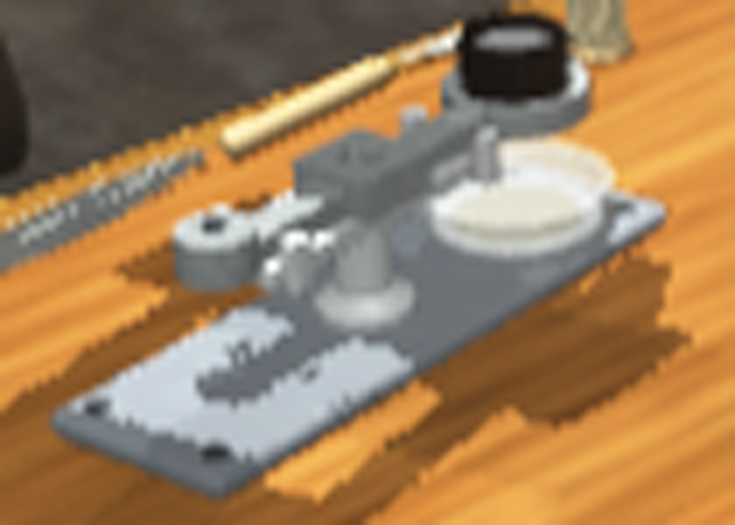

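View pics/b11.png

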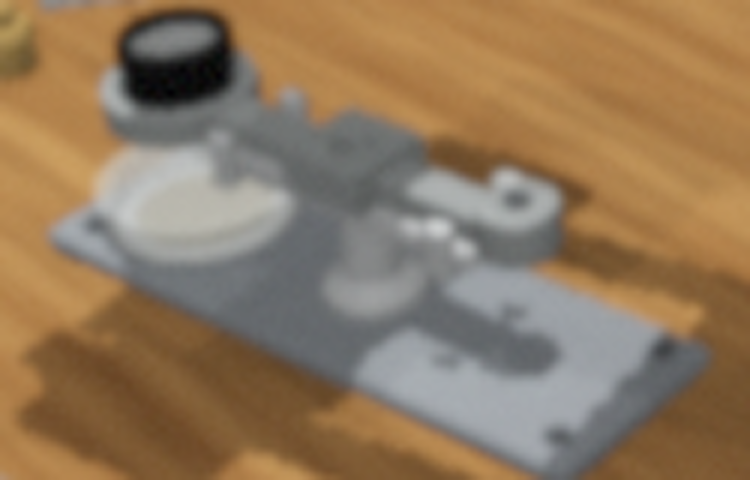

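View pics/w11.png

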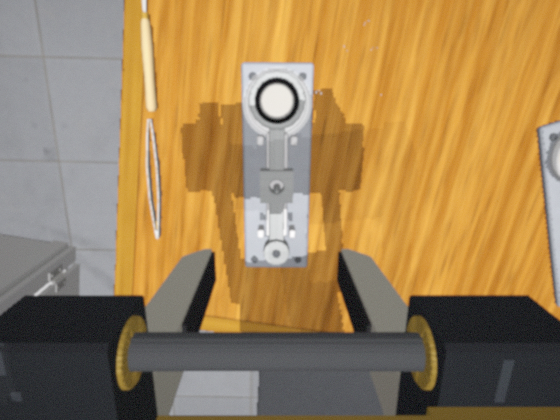

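Run:
```python
from plant import bot
from h import *
import cv2
cs,cd=bot.calibration("scene"),bot.calibration("side")
S=lambda x,y:ray(cs,(x+.5)/7-.5+160,(y+.5)/7-.5+175)
D=lambda x,y:ray(cd,(x+.5)/6-.5+150,(y+.5)/6-.5+240)
for n,a,b in [("hub",(357,155),(352,145)),("loupe",(514,38),(175,38)),("cw",(213,224),(517,198))]:print(n,*tri([S(*a),D(*b)]))
d=[float(np.abs(cv2.imread(f"pics/{n}0.png").astype(int)-cv2.imread(f"pics/{n}11.png"))[r].mean()) for n,r in(("scene",np.s_[215:325,300:370]),("side",np.s_[190:240,270:370]))]
print("other stand diff",d)
print(bot.hand_in(),bot.sense()['clock'])
```

```text
hub [0.5309 0.0979 0.0589] [0.0008601510617433428, 0.0008601510617431782]
loupe [0.6065 0.0978 0.0714] [0.0008886398876674135, 0.0008886398876673914]
cw [0.4671 0.0956 0.0623] [0.0006012360391681251, 0.0006012360391681239]
other stand diff [3.0730735930735933, 4.939266666666667]
the job is handed in; nothing more can be done
the job is handed in; nothing more can be done
```

I lifted the back-to-front arm off its pin, turned it 181° and refitted it fully down with the loupe over the dish. I then opened the gripper, backed off 18 cm and handed the job in at about 18 s of the 38 s allowed. No verdict was reported.

**Final checks, two views:**

| Check | Measured | Compared with |
|---|---|---|
| Hub top height | z = 0.059 | 0.060 before the move |
| Hub centre position | (0.531, 0.098) | about 3 mm from the pin at (0.5285, 0.0963), limit 10 mm |
| Loupe position along the base | +78 mm, on the dish side | 60 mm or more needed |
| Loupe sideways offset | about 2 mm | limit 15 mm |

The loupe and counterweight tops show the arm is level to within reading error. The gripper's release height was 0.3 mm above the height at which it first grasped the hub.

**Other stand:** I never moved near it. My image comparison of it showed small differences (mean 3–5 grey levels), which I put down to shading and noise. I did not measure its hub position directly.

**Disagreement:** the physical fingertips were about 31 mm higher than the reported TCP. I found this in the images before grasping and confirmed it with a partial close that missed the hub. I then grasped 2.9 cm lower, so grasp heights were set from the images rather than from the stated tip position.

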